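# Rock a stuck specimen carrier out of its jaw fixture and hold it

## Task

The specimen carrier sits stuck in the slot of the small bench fixture, with the hooked lips of two stiff jaws over its shoulders, so a straight pull cannot free it. Grip it by its upright post and, with its foot still down in the slot, rock it side to side towards one jaw and then the other until it has pushed both jaws back far enough for their lips to clear the shoulders; then lift it straight out and finish while still holding it upright and still over the fixture, its foot just clear of the jaws (about 2 cm above their tops). Do not push on the jaws or base with the gripper, and leave the puck, vial and tweezers alone.

Things in the scene. Friction and masses are not known exactly. Their poses are not given: they have to be found in the camera images.
- base: Fixture fixed to the worktop: aluminium plate 80 (x) x 130 (y) x 22 mm high; origin at the centre of its underside, z up. In its top a slot 32 (x) x 14 (y) mm, floor 14 mm above the origin. A dark steel jaw stands on the slot's +y and -y side. Behind each, a guide block reaches out to y = +-64 mm, 48 mm high, and a 10 mm rod at 38 mm height sticks out to y = +-70 mm (more as the jaw slides out).
- base_mouth (a point): Point midway between the jaw lips, level with the jaw tops, 70 mm above the base's origin; axes as the base. Jaws at rest: 38 mm wide along x, inner faces 15.5 mm and outer faces 24.5 mm from the centre plane; each has a 6 mm thick lip at its top that reaches in to 11.5 mm from the centre plane.
- carrier_grip (a point): Loose specimen carrier, 0.14 to 0.28 kg: point on the axis of its grey upright post, 24 (x) x 16 (y) mm, whose top is 20 mm above this point; 42 mm of post stand above the jaws. Below it a steel body 34 x 30 (y) x 35 mm, flat shoulders 30 mm below this point, 2 mm under the lips; then a foot 30 x 12 (y) x 13 mm.
- carrier_foot (a point): Centre of the underside of the carrier's foot, 78 mm below carrier_grip; axes of the carrier, z up along the post. At the start it stands upright and centred on the slot floor (1 mm play each side), its axes along the base's. It rocks about its foot, leaning to the base's +y or -y.
- jaw_left (a joint): How far the jaw on the base's +y side is pushed outwards (along base +y), m: near 0 at the start, 0.008 at its stop. About 5 N of friction, no spring: it stays where it is pushed. Its lip clears the centred carrier's shoulder from 0.0035; the carrier must push both jaws beyond 0.003 (further is fine). Leaning the carrier 0.15 rad towards it pushes it to about 0.006.
- jaw_right (a joint): The same for the jaw on the base's -y side (positive outwards, along the base's -y).
- puck_mid (a point): Centre of a bystander: round moulded specimen puck 25 mm across, 20 mm high, standing on the worktop beside the fixture.
- vial_mid (a point): Centre of a bystander: capped sample vial 22 mm across, 52 mm high, standing on the worktop beside the fixture.
- tweezers_mid (a point): Centre of a bystander: steel tweezers 12 x 120 x 8 mm, lying on the worktop, long along their y.

How it is judged:
By the outcome, as a careful person would: the job done as asked, in the order asked, and still so for the second after the job is handed in, while the arm keeps its last pose, push and grip.
It also fails if it takes over 40 s, if anything falls off the work surface, if the arm or the gripper's body presses on something with over 40 N, if the wrist force passes 120 N, or if a joint passes its speed limit or range.

## Robot

A 6-joint arm with a two-finger parallel gripper is mounted at the origin on a cart in front of the work surface, level with it; the furniture and walls round the work are solid. World frame = base frame: x ahead of the robot, y to its left, z up, the work surface at z = 0. Lengths are in m, angles in rad, forces in N, time in s.
With the tool pointing down it reaches from about 0.35 to 0.975 m from the base axis. Payload 7.1 kg.
Tool frame: the origin (TCP) lies at the very end of the fingers, on their centre line; the grasp point (between the pads) lies 19 mm behind it (grip_depth is the distance from the TCP to the grasp point, in m); z points along the fingers, y is the direction in which the jaws open and shut (so a half turn about z gives the same grasp; the last joint's range is limited). The gripper opens to 88 mm and grips with 3 to 60 N. Pads are 20 mm wide; open, the fingers measure 115 mm over their backs; the gripper's body (75 mm by 178 mm) begins 61 mm behind the grasp point.
Start: joints at [-1.197, 0.423, 1.63, -0, 1.089, -0.019], TCP at [0.239, -0.577, 0.223] pointing down, gripper open.
Joint ranges: [-3, 3], [-0.9, 2.11], [0.09, 2.58], [-1.31, 4.45], [0.11, 2.69], [-2.54, 2.54]. Speed limits (rad/s): [2.39, 2.39, 3.01, 3.14, 3.14, 3.14].

## Interface

Orientations are given as a 3x3 rotation matrix whose columns are the frame's x, y, z axes.
In Python, from plant import * gives the robot as it stands.
- The arm moves only by the tool servo_tool, never from a script. Its argument "rows" is a list of rows, each a list of 3 entries, a list of its own where there are three numbers: the shift along the tool's x, y, z each as a share of 200 mm, from -1 to 1, then the turn about the tool's z as a share of 0.5 rad, from -1 to 1, then the closure, from 0 (fully open) to 1 (shut). In form: [[[dx, dy, dz], yaw, gripper], ...]. A call has 1 to 20 rows; each row is the pose to reach, as a shift and turn from the pose commanded when the call began, along the tool's axes at that moment; what a row does not reach only later rows make up. A row lasts 1/8 s, in which the tool goes at most 62.5 mm and 10.7 degrees, less where a joint would pass 70% of its speed; a pose out of reach is approached as far as the arm can. A call with a number of a shift or a turn outside -1 to 1 is refused whole. A call with a gripper value outside its range is refused whole. The fingers move at their own pace and stop on an object; "squeeze" is the grip in N (left out, the last holds). Time passes only in rows, so rows that repeat a pose let the fingers close. It gives the time, the measured TCP pose, the force and the opening at its end, in the units of the state.
- sense(): the state, without advancing time (a new reading comes with each control period).
- grab_frame(name): name is "side" or "top" or "wrist"; returns a dict with "image" (420x560x3 uint8, blue, green, red), "fx", "fy", "cx", "cy" (pixels), "xyz" and "attitude" of the camera in the world. Camera axes: x right, y down, z forward; pixel columns grow to the right and rows downward; lengths in m; the calibration is good to about 2 mm. A picture is of the moment at which its call begins. There is no depth.
- hand_in(): hands the job in, once; it reports no verdict.
Trained networks look in a picture, given as the dict that the camera call returned (one of the last four; its "shot" number tells which), for a name from the list of things; names that differ only in an ending like _2 or _b are one class to them, and where a whole thing is asked for, a point or a joint stands for the part that bears it (a point fixed in the world has none). Each returns a list of dicts, best first, with "conf" (0 to 1); they miss things now and then, are a little off and sometimes report something else, mostly with a low value. They report only what shows in the picture. A call takes as long as a camera call.
- silhouettes(query, picture): "mask" (420x560 bool, what is visible of it) and "at" ([column, row] in pixels, amid what is visible of it).
- mark_of(query, picture): "at" ([column, row] in pixels: a listed point, or the origin of a listed thing).
The state is a dict: "t": time; "qpos": joint angles; "qd": joint speeds; "tau": joint torques, N m; "tool_pos": TCP position; "tool_rot": TCP orientation; "ft_force": force on the tool from outside, world axes, zero at the start; "moment": the same for the moment, N m; "grip_width": finger opening in m.
Only numpy, scipy, OpenCV 4.12 (cv2) and the standard library are available. Lean on these libraries where they do the work, as an engineer would, in place of code of your own. Each camera call takes 0.05 s, during which the arm holds its last target.

## Working session

There is one attempt and no reset: what is moved stays moved. The work goes in short steps, Python scripts to look and compute and a tool call to move; the robot and the scene stay as the last step left them, time stands still between calls to the robot, and variables do not carry over. Pictures are saved under pics/ and viewed, and the job is handed in when it is done.

Besides the shell and the picture viewer there is one more tool, called after ">>>" as name(argument=value, ...) on one line, values as JSON. servo_tool: Moves the arm, as the interface text tells. Shift numbers are shares of 200 mm and turn numbers shares of 0.5 rad, none past 1 either way. Its arguments: {"type":"object","properties":{"rows":{"type":"array"},"squeeze":{"type":"number"}},"required":["rows"]}

```bash
mkdir -p pics; ls
cat > h.py <<'E'
from plant import *
import numpy as np, cv2
def ray(p,uv):
    R=np.array(p["attitude"]).reshape(3,3); d=np.array([(uv[0]-p["cx"])/p["fx"],(uv[1]-p["cy"])/p["fy"],1.])
    d=R@d; return np.array(p["xyz"]),d/np.linalg.norm(d)
def tri(rs):
    A=np.zeros((3,3));b=np.zeros(3)
    for o,d in rs:
        P=np.eye(3)-np.outer(d,d);A+=P;b+=P@o
    x=np.linalg.solve(A,b); return x,[round(float(np.linalg.norm((np.eye(3)-np.outer(d,d))@(x-o))),4) for o,d in rs]
def proj(p,X):
    R=np.array(p["attitude"]).reshape(3,3); c=R.T@(np.array(X)-np.array(p["xyz"])); return np.array([p["cx"]+p["fx"]*c[0]/c[2],p["cy"]+p["fy"]*c[1]/c[2]])
E
python3 - <<'E'
from h import *
np.set_printoptions(precision=4,suppress=True)
P={}
for n in ["side","top"]:
    P[n]=grab_frame(n); cv2.imwrite(f"pics/{n}0.png",P[n]["image"]); print(n,P[n]["xyz"],np.array(P[n]["attitude"]).ravel(),P[n]["fx"])
for q in ["base","base_mouth","carrier_grip","carrier_foot","jaw_left","jaw_right","puck_mid","vial_mid","tweezers_mid"]:
    rs=[]
    for n in P:
        m=mark_of(q,P[n]); print(q,n,[(np.round(a["at"],1),round(a["conf"],2)) for a in m[:2]])
        if m: rs.append(ray(P[n],m[0]["at"]))
    if len(rs)==2: print("   ",*tri(rs))
s=sense(); print(s["tool_pos"],np.array(s["tool_rot"]),s["t"],s["grip_width"])
E
```

```text
pics
side [0.0782 0.5645 0.4719] [-0.8549 -0.2126  0.4732 -0.5186  0.3731 -0.7693 -0.0131 -0.9031 -0.4292] 433.0803048874554
top [ 0.3222 -0.1238  0.9025] [-0.0182 -0.9768  0.2132 -0.9998  0.0166 -0.0093  0.0055 -0.2133 -0.977 ] 405.51564989922315
base side [(array([267. , 258.8]), 0.86)]
base top [(array([250.3, 215.2]), 0.97)]
    [ 0.4859 -0.0681  0.0048] [0.0022, 0.0022]
base_mouth side [(array([268.8, 230.4]), 0.9)]
base_mouth top [(array([244.1, 213.3]), 0.59)]
    [ 0.4761 -0.0602  0.0767] [0.003, 0.003]
carrier_grip side [(array([267.3, 217.2]), 0.91), (array([306.1, 226.7]), 0.53)]
carrier_grip top [(array([250.5, 207.8]), 0.6)]
    [ 0.4853 -0.0739  0.0966] [0.001, 0.001]
carrier_foot side [(array([266.4, 255.7]), 0.82), (array([267.7, 232. ]), 0.44)]
carrier_foot top [(array([248.4, 215.7]), 0.77)]
    [ 0.4837 -0.0642  0.0147] [0.0014, 0.0014]Traceback (most recent call last):
  File "<stdin>", line 9, in <module>
ValueError: it knows: base, base_mouth, carrier_foot, carrier_grip, puck_mid, tweezers_mid, vial_mid
```

Run:
```python
from h import *
np.set_printoptions(precision=4,suppress=True)
P={}
for n in ["side","top","wrist"]:
    P[n]=grab_frame(n)
for q in ["puck_mid","vial_mid","tweezers_mid"]:
    rs=[]
    for n in ["side","top"]:
        m=mark_of(q,P[n]); print(q,n,[(np.round(a["at"],1),round(a["conf"],2)) for a in m[:2]])
        if m: rs.append(ray(P[n],m[0]["at"]))
    if len(rs)==2: print("   ",*tri(rs))
cv2.imwrite("pics/wrist0.png",P["wrist"]["image"])
s=P["side"]["image"][130:330,180:400]; t=P["top"]["image"][120:300,150:350]
cv2.imwrite("pics/sidez.png",cv2.resize(s,None,fx=3,fy=3,interpolation=2)[:600]); cv2.imwrite("pics/topz.png",cv2.resize(t,None,fx=3,fy=3,interpolation=2))
s=sense(); print(s["tool_pos"],np.array(s["tool_rot"]),s["t"],s["grip_width"])
```

```text
puck_mid side [(array([206.8, 295. ]), 0.52), (array([267. , 252.6]), 0.38)]
puck_mid top []
vial_mid side [(array([308.8, 226.5]), 0.47)]
vial_mid top [(array([311.9, 227.3]), 0.7)]
    [ 0.4561 -0.2025  0.0249] [0.0012, 0.0012]
tweezers_mid side [(array([345. , 225.4]), 0.59)]
tweezers_mid top [(array([352.1, 252.1]), 0.41)]
    [ 0.4041 -0.2914  0.0008] [0.0027, 0.0027]
[ 0.2392 -0.5774  0.2227] [[ 0.9238  0.3828  0.    ]
 [ 0.3828 -0.9238  0.0001]
 [ 0.     -0.     -1.    ]] 0.95 0.08771722398167135
```

View pics/side0.png

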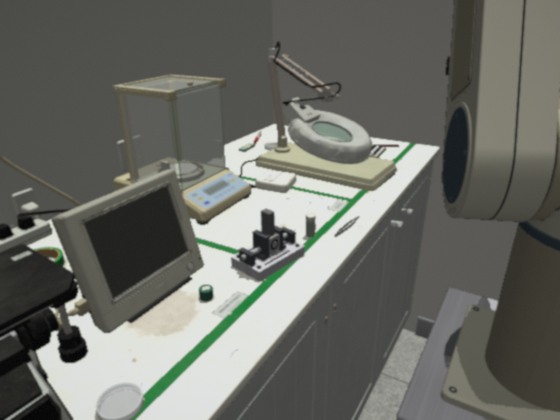

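View pics/sidez.png

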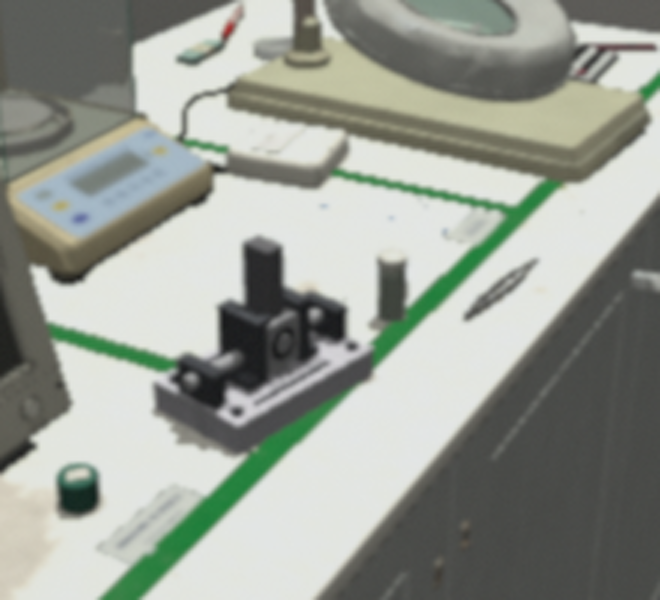

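View pics/topz.png

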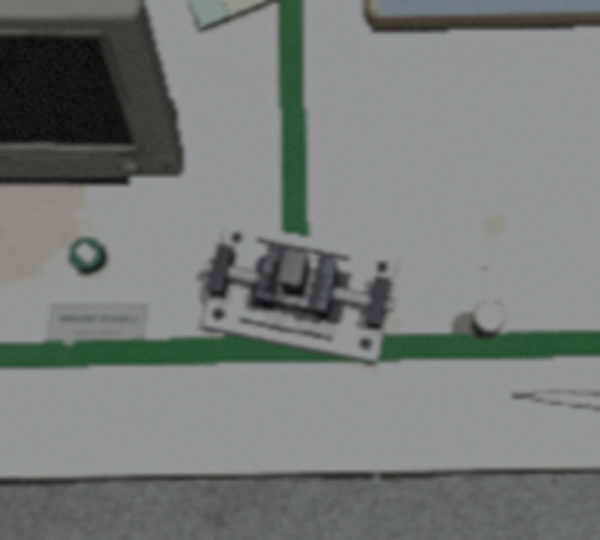

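View pics/top0.png

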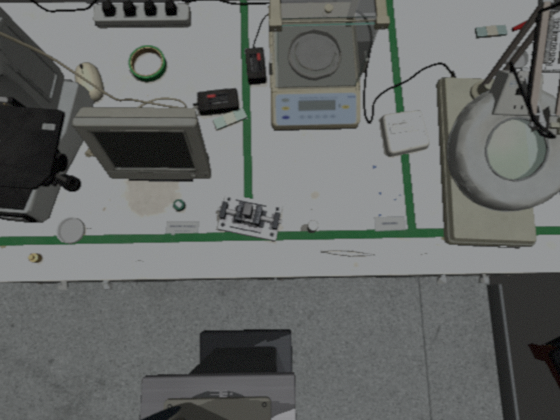

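The plate sits near (0.485, -0.065), turned about -10°. The post is dark, at about (267, 217) in the side view. The puck is on its left and the vial and tweezers are on its right. I'll move over it first, going along +y to stay clear of the lamp.

>>> servo_tool(rows=[[[0.2, -0.3, -0.1], -0.33, 0], [[0.4, -0.6, -0.2], -0.67, 0], [[0.57, -0.85, -0.25], -1, 0], [[0.57, -0.85, -0.25], -1, 0]], squeeze=25)

```text
t: 1.45
tool_pos: [0.2797, -0.3743, 0.2734]
tool_rot: [[0.626, 0.78, 0.001], [0.78, -0.626, -0.0], [-0.0, 0.001, -1.0]]
ft_force: [-0.7, -0.9, 0.4]
grip_width: 0.0874
```

```bash
cat >> h.py <<'E'
def rel(X,s=None):
    s=s or sense(); return (np.array(s["tool_rot"]).T@(np.array(X)-np.array(s["tool_pos"])))/0.2
def st():
    s=sense(); R=np.array(s["tool_rot"]); print("t",round(s["t"],2),"pos",np.round(s["tool_pos"],4),"yang",round(np.degrees(np.arctan2(R[1,1],R[0,1])),2),"F",np.round(s["ft_force"],2),"M",np.round(s["moment"],2),"w",round(s["grip_width"],4)); return s
E
python3 -c "
from h import *
s=st();print(rel([.46,-.07,.29]),s['qpos'])"
```

```text
t 1.45 pos [ 0.2797 -0.3743  0.2734] yang -38.72 F [-0.68 -0.85  0.35] M [-0.01 -0.05  0.01] w 0.0874
[ 1.75090988 -0.24831479 -0.08305085] [-9.54591567e-01  1.23334467e-01  1.91606232e+00  1.88250925e-04
  1.10151421e+00 -2.78900407e-01]
```

>>> servo_tool(rows=[[[0.3, -0.04, 0], -0.3, 0], [[0.6, -0.08, 0], -0.6, 0], [[0.88, -0.12, 0], -1, 0], [[0.88, -0.12, 0], -1, 0]])

```text
t: 1.95
tool_pos: [0.3729, -0.2224, 0.2728]
tool_rot: [[0.172, 0.985, 0.001], [0.985, -0.172, -0.0], [0.0, 0.001, -1.0]]
ft_force: [0.4, -0.4, 0.0]
grip_width: 0.0878
```

```bash
python3 -c "
from h import *
s=st();print(rel([.46,-.07,.29]),s['qpos'])"
```

```text
t 1.95 pos [ 0.3729 -0.2224  0.2728] yang -9.9 F [ 0.44 -0.39  0.02] M [-0.05 -0.09  0.04] w 0.0878
[ 0.82534188  0.29804215 -0.08571261] [-5.65282234e-01  6.89772959e-02  1.97938837e+00  2.87492060e-04
  1.09263639e+00 -3.92684476e-01]
```

>>> servo_tool(rows=[[[0.3, 0.1, 0], 0, 0], [[0.6, 0.2, 0], 0, 0], [[0.82, 0.3, 0], 0, 0], [[0.82, 0.3, 0], 0, 0]])

```text
t: 2.45
tool_pos: [0.461, -0.0729, 0.2727]
tool_rot: [[0.176, 0.984, 0.001], [0.984, -0.176, -0.0], [-0.0, 0.001, -1.0]]
ft_force: [-0.1, 0.0, 1.2]
grip_width: 0.0875
```

Run:
```python
from h import *
np.set_printoptions(precision=4,suppress=True)
s=st()
P={n:grab_frame(n) for n in ["wrist","side","top"]}
import pickle; pickle.dump({k:{a:b for a,b in v.items()} for k,v in P.items()},open("p1.pkl","wb"))
cv2.imwrite("pics/w1.png",P["wrist"]["image"])
print(P["wrist"]["xyz"],np.array(P["wrist"]["attitude"]).ravel())
for q in ["base","base_mouth","carrier_grip","carrier_foot"]:
    rs=[]
    for n in P:
        m=mark_of(q,P[n]); print(q,n,[(np.round(a["at"],1),round(a["conf"],2)) for a in m[:2]])
        if m: rs.append(ray(P[n],m[0]["at"]))
    if len(rs)>1: print("   ",*tri(rs))
```

```text
t 2.45 pos [ 0.461  -0.0729  0.2727] yang -10.16 F [-0.07  0.05  1.25] M [-0.03 -0.02  0.  ] w 0.0875
[0.4753 0.0064 0.4348] [ 0.9844 -0.1683 -0.052  -0.1762 -0.941  -0.2889 -0.0003  0.2936 -0.9559]
base wrist [(array([301.5, 163.8]), 0.76)]
base side [(array([269.2, 260.8]), 0.88)]
base top []
    [ 0.483  -0.0689 -0.0005] [0.0037, 0.0037]
base_mouth wrist [(array([299.5, 175. ]), 0.91)]
base_mouth side [(array([265.8, 231.6]), 0.74), (array([204.9, 294.9]), 0.57)]
base_mouth top []
    [ 0.4814 -0.0669  0.0692] [0.0022, 0.0022]
carrier_grip wrist [(array([300.9, 179.2]), 0.79)]
carrier_grip side [(array([269. , 221.5]), 0.77), (array([205.3, 294.2]), 0.24)]
carrier_grip top []
    [ 0.4793 -0.0698  0.0901] [0.0012, 0.0012]
carrier_foot wrist [(array([301.6, 168.4]), 0.91)]
carrier_foot side [(array([267.1, 257. ]), 0.72)]
carrier_foot top [(array([312.4, 226.1]), 0.69)]
    [ 0.4914 -0.1399 -0.0415] [0.0583, 0.0329, 0.0741]
```

View pics/w1.png

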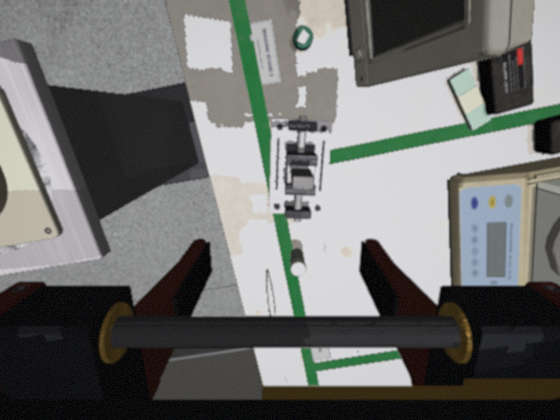

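```bash
cat > ov.py <<'E'
from h import *
def pts(x,y,yaw,lean=0,up=0):
    c,s=np.cos(yaw),np.sin(yaw); R=np.array([[c,-s],[s,c]])
    def W(a): a=np.array(a,float); return np.hstack([a[:,:2]@R.T+[x,y],a[:,2:]])
    q=lambda hx,hy,z:W([[hx,hy,z],[-hx,hy,z],[-hx,-hy,z],[hx,-hy,z]])
    return [q(.04,.065,.022),q(.04,.065,0),q(.012,.008,.112),W([[.019,.0115,.07],[-.019,.0115,.07],[-.019,.0245,.07],[.019,.0245,.07]]),W([[.019,-.0115,.07],[-.019,-.0115,.07],[-.019,-.0245,.07],[.019,-.0245,.07]])]
def draw(p,pose,box,f,name):
    im=p["image"][box[1]:box[3],box[0]:box[2]]; im=cv2.resize(im,None,fx=f,fy=f,interpolation=2)
    im=np.clip(im.astype(float)*1.3,0,255).astype(np.uint8)
    cols=[(0,0,255),(255,0,255),(0,255,255),(0,255,0),(255,255,0)]
    raw=im.copy()
    for Q,c in zip(pts(*pose),cols):
        uv=np.array([(proj(p,X)-box[:2]+.5)*f-.5 for X in Q]); cv2.polylines(im,[np.round(uv).astype(int)],True,c,1)
    cv2.imwrite(name,np.hstack([raw,im]))
E
python3 - <<'E'
from ov import *
import pickle; P=pickle.load(open("p1.pkl","rb"))
pose=(.4815,-.068,np.radians(-10.2))
draw(P["wrist"],pose,[250,105,350,225],4,"pics/ow.png")
draw(P["side"],pose,[220,190,320,280],4,"pics/os.png")
E
```

```text
(no output)
```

View pics/ow.png

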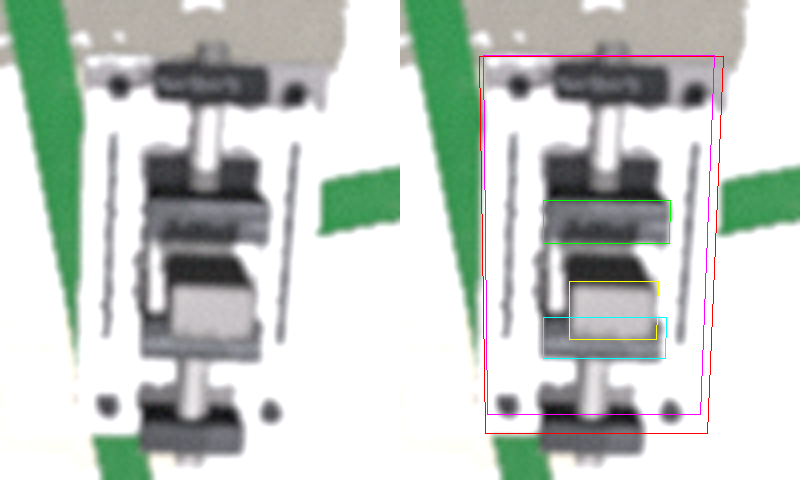

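View pics/os.png

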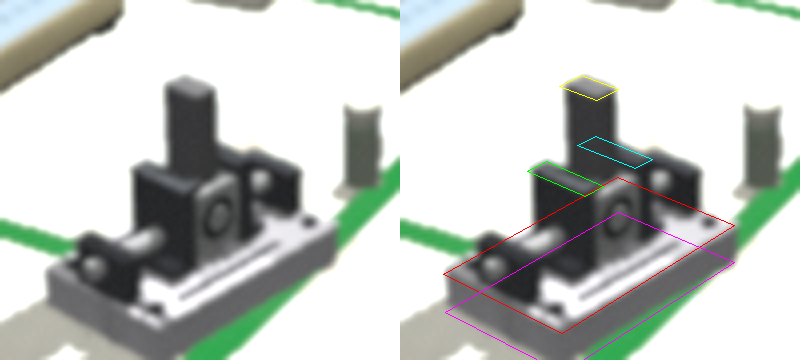

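Run:
```python
from ov import *
import pickle; P=pickle.load(open("p1.pkl","rb"))
pose=(.4812,-.068,np.radians(-12.5))
draw(P["wrist"],pose,[250,105,350,225],4,"pics/ow2.png")
draw(P["side"],pose,[220,190,320,280],4,"pics/os2.png")
```

```text
(no output)
```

View pics/ow2.png

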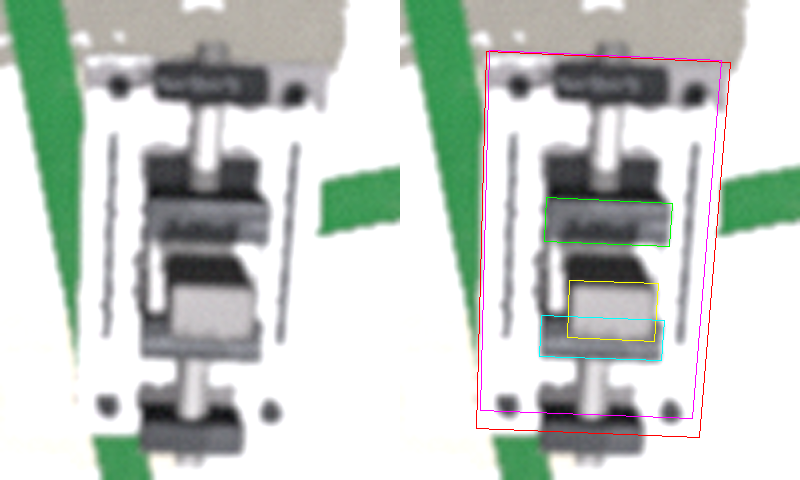

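View pics/os2.png

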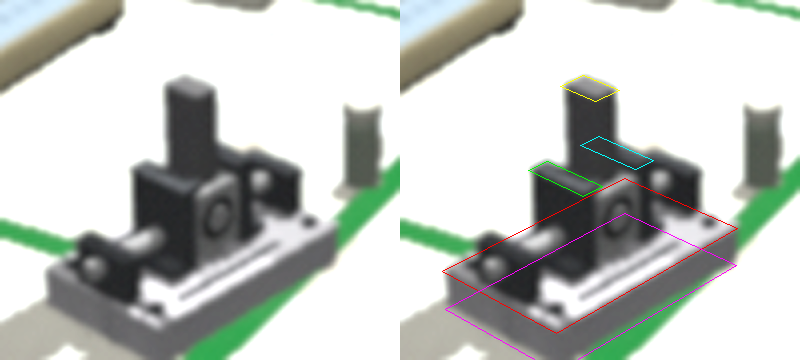

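```bash
python3 -c "
from h import *
s=st();print(rel([.4815,-.0685,.14]),rel([.4815,-.0685,.078]))"
```

```text
t 3.2 pos [ 0.4592 -0.0738  0.2727] yang -10.2 F [0.83 0.91 0.67] M [-0.02 -0.06  0.06] w 0.0878
[0.04589305 0.10482055 0.66346965] [0.04588973 0.10481636 0.97346965]
```

>>> servo_tool(rows=[[[0.046, 0.105, 0.2], 0.04, 0], [[0.046, 0.105, 0.45], 0.04, 0], [[0.046, 0.105, 0.66], 0.04, 0], [[0.046, 0.105, 0.66], 0.04, 0]])

```text
t: 3.7
tool_pos: [0.4793, -0.068, 0.1383]
tool_rot: [[0.196, 0.98, -0.007], [0.981, -0.196, 0.001], [-0.0, -0.007, -1.0]]
ft_force: [0.7, -0.4, 0.6]
grip_width: 0.0878
```

Run:
```python
from ov import *
s=st();print(rel([.4815,-.0685,.078]))
pose=(.4815,-.0685,np.radians(-11.4))
p=grab_frame("wrist"); cv2.imwrite("pics/w2.png",p["image"]); c=proj(p,[.4815,-.0685,.09]).astype(int); print(c)
p2=grab_frame("side"); draw(p2,pose,[220,150,320,280],4,"pics/os3.png")
x,y=c; draw(p,pose,[x-65,max(0,y-70),x+65,y+100],3,"pics/ow3.png")
```

```text
t 3.7 pos [ 0.4793 -0.068   0.1383] yang -11.33 F [ 0.68 -0.36  0.64] M [-0.05 -0.06 -0.03] w 0.0878
[-0.00045181  0.01317572  0.3013681 ]
[288 226]
```

View pics/ow3.png

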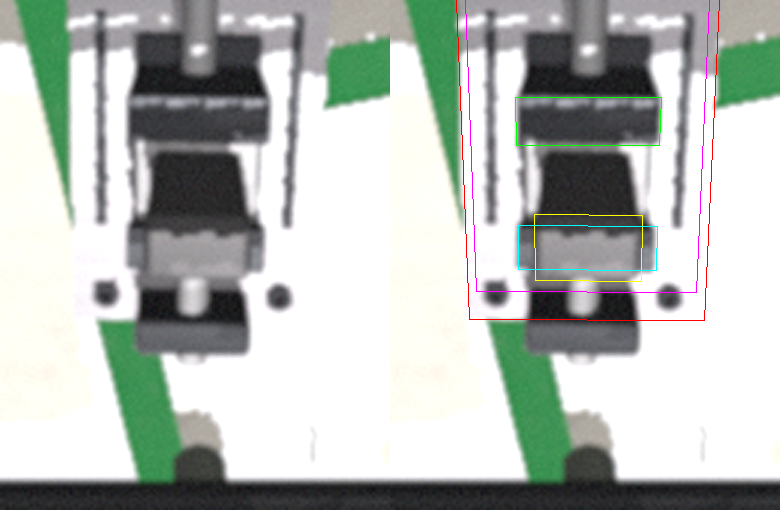

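View pics/os3.png

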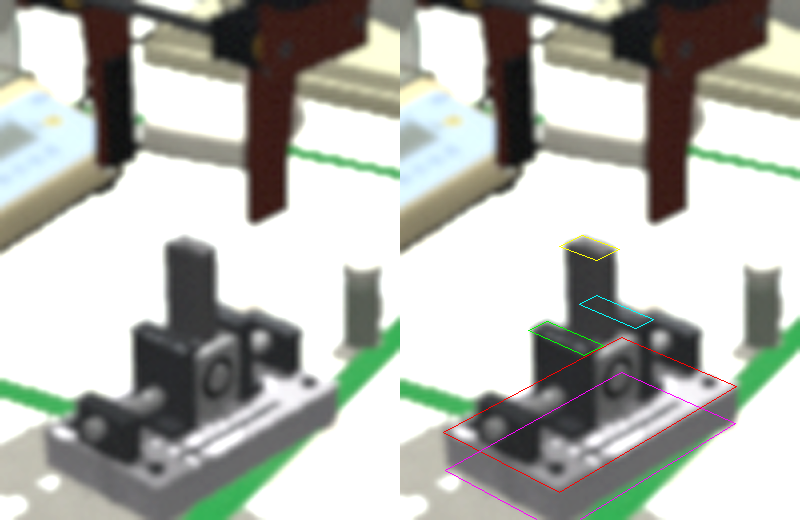

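>>> servo_tool(rows=[[[0, 0.01, 0.15], 0, 0], [[0, 0.01, 0.29], 0, 0], [[0, 0.01, 0.29], 0, 0], [[0, 0.01, 0.29], 0, 0]])

```text
t: 4.3
tool_pos: [0.4849, -0.0691, 0.0845]
tool_rot: [[0.197, 0.98, 0.003], [0.98, -0.197, -0.0], [0.0, 0.003, -1.0]]
ft_force: [-0.1, 0.5, 0.7]
grip_width: 0.0876
```

Run:
```python
from ov import *
pose=(.4815,-.0685,np.radians(-11.4))
p2=grab_frame("side"); draw(p2,pose,[220,150,320,280],4,"pics/os4.png")
s=st();print(rel([.4815,-.0685,.078])*200)
```

```text
t 4.35 pos [ 0.485  -0.0691  0.0845] yang -11.34 F [ 1.01  0.39 -0.09] M [-0.03 -0.07 -0.03] w 0.0877
[-0.12574386 -3.52923358  6.53761593]
```

View pics/os4.png

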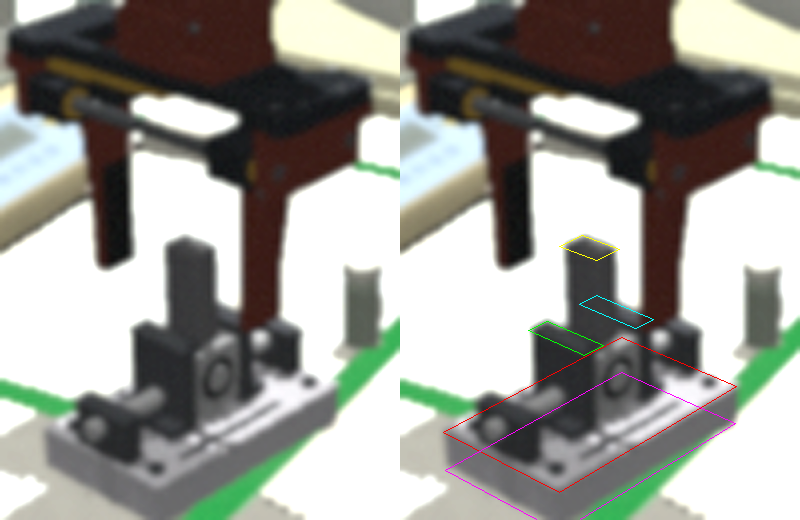

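>>> servo_tool(rows=[[[0, -0.018, 0.028], 0, 0], [[0, -0.018, 0.028], 0, 0], [[0, -0.018, 0.028], 0, 0], [[0, -0.018, 0.028], 0, 0]])

```text
t: 4.85
tool_pos: [0.4801, -0.0682, 0.0772]
tool_rot: [[0.197, 0.98, 0.0], [0.98, -0.197, -0.0], [-0.0, 0.0, -1.0]]
ft_force: [-0.5, -0.9, -1.1]
grip_width: 0.0878
```

Run:
```python
from ov import *
s=st();print(rel([.4815,-.0685,.078])*200)
```

```text
t 4.85 pos [ 0.4801 -0.0682  0.0772] yang -11.34 F [-0.47 -0.87 -1.14] M [-0.02 -0.04  0.05] w 0.0878
[-0.06315324  1.41251547 -0.84338212]
```

>>> servo_tool(rows=[[[0, 0.005, 0], 0, 0.4], [[0, 0.005, 0], 0, 0.65], [[0, 0.005, 0], 0, 1], [[0, 0.005, 0], 0, 1], [[0, 0.005, 0], 0, 1], [[0, 0.005, 0], 0, 1], [[0, 0.005, 0], 0, 1], [[0, 0.005, 0], 0, 1]], squeeze=8)

```text
t: 5.85
tool_pos: [0.481, -0.0683, 0.0771]
tool_rot: [[0.197, 0.98, 0.0], [0.98, -0.197, -0.0], [-0.0, 0.0, -1.0]]
ft_force: [0.3, -0.3, 0.2]
grip_width: 0.0241
```

Run:
```python
from ov import *
p2=grab_frame("side"); draw(p2,(.4815,-.0685,np.radians(-11.4)),[220,150,320,280],4,"pics/os5.png")
s=st();print(rel([.4815,-.0685,.078])*200)
```

```text
t 5.9 pos [ 0.481  -0.0683  0.0771] yang -11.34 F [0.13 0.12 0.22] M [ 0.   -0.09 -0.03] w 0.0238
[-0.07123878  0.5188096  -0.91084195]
```

View pics/os5.png

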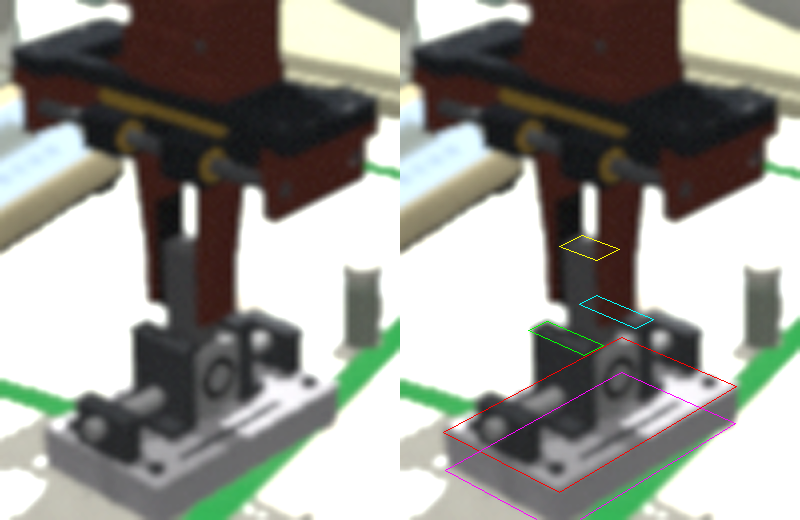

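>>> servo_tool(rows=[[[0, 0, 0], 0, 1], [[0.01, 0, 0], 0, 1], [[0.02, 0, 0], 0, 1], [[0.03, 0, 0], 0, 1], [[0.04, 0, 0], 0, 1], [[0.04, 0, 0], 0, 1], [[0.04, 0, 0], 0, 1]], squeeze=20)

```text
t: 6.78
tool_pos: [0.4826, -0.0611, 0.0772]
tool_rot: [[0.196, 0.981, -0.0], [0.981, -0.196, -0.001], [-0.001, 0.0, -1.0]]
ft_force: [-2.1, -5.6, 2.3]
grip_width: 0.0238
```

Run:
```python
from ov import *
p2=grab_frame("side"); draw(p2,(.4815,-.0685,np.radians(-11.4)),[220,150,320,280],4,"pics/os6.png")
s=st();print(rel([.4815,-.0685,.078])*200)
```

```text
t 6.83 pos [ 0.4825 -0.0611  0.0772] yang -11.33 F [-0.27 -4.96  2.26] M [-1.18  0.08 -0.11] w 0.024
[-7.48213144  0.43853388 -0.80710977]
```

View pics/os6.png

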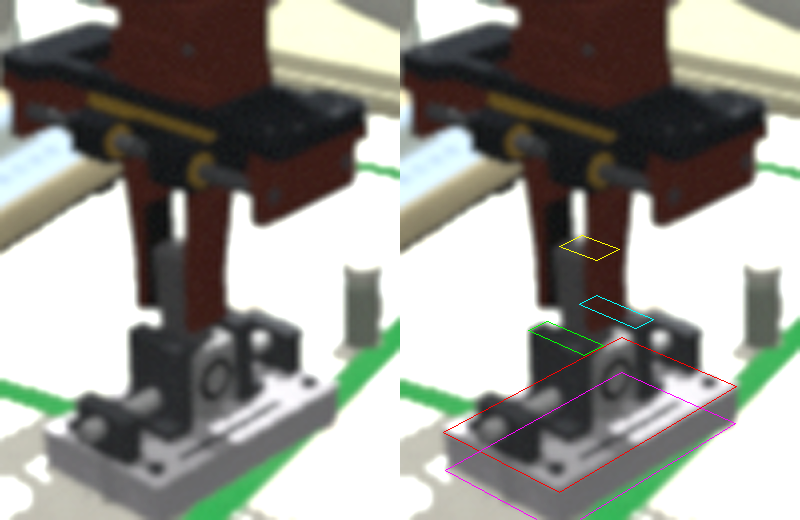

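>>> servo_tool(rows=[[[0.01, 0, 0], 0, 1], [[0.02, 0, 0], 0, 1], [[0.028, 0, 0], 0, 1], [[0.028, 0, 0], 0, 1], [[0.028, 0, 0], 0, 1]])

```text
t: 7.45
tool_pos: [0.4836, -0.0556, 0.0771]
tool_rot: [[0.196, 0.981, -0.0], [0.981, -0.196, -0.001], [-0.001, 0.0, -1.0]]
ft_force: [-0.5, -5.9, -0.3]
grip_width: 0.0235
```

Run:
```python
from ov import *
p2=grab_frame("side"); draw(p2,(.4815,-.0685,np.radians(-11.4)),[220,150,320,280],4,"pics/os7.png")
s=st();print(rel([.4815,-.0685,.078])*200)
```

```text
t 7.5 pos [ 0.4836 -0.0556  0.0771] yang -11.32 F [-1.35 -5.5   0.13] M [-1.26  0.08 -0.07] w 0.0238
[-13.07192505   0.4769217   -0.91002896]
```

View pics/os7.png

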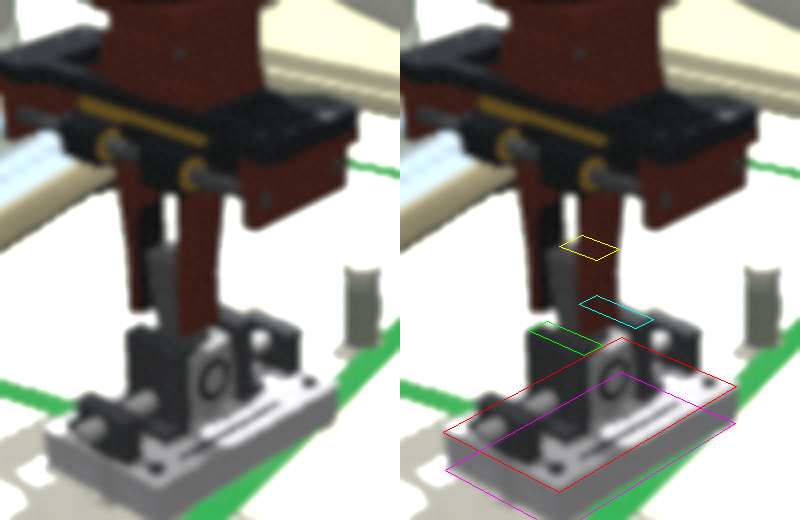

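>>> servo_tool(rows=[[[0.008, 0, 0], 0, 1], [[0.008, 0, 0], 0, 1], [[0.008, 0, 0], 0, 1]])

```text
t: 7.88
tool_pos: [0.4839, -0.0541, 0.077]
tool_rot: [[0.196, 0.981, -0.0], [0.981, -0.196, -0.001], [-0.001, 0.0, -1.0]]
ft_force: [-1.6, -6.0, -0.3]
grip_width: 0.0236
```

Run:
```python
from ov import *
s=st();print(rel([.4815,-.0685,.078])*200)
p=grab_frame("wrist"); cv2.imwrite("pics/w8.png",p["image"])
```

```text
t 7.88 pos [ 0.4839 -0.0541  0.077 ] yang -11.32 F [-1.61 -6.01 -0.26] M [-1.25  0.05 -0.08] w 0.0236
[-14.63597763   0.46702594  -0.94002952]
```

View pics/w8.png

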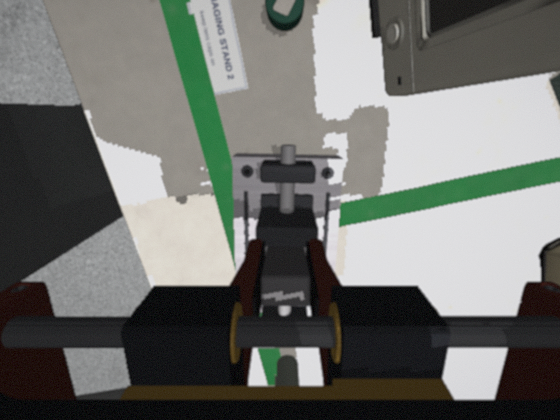

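>>> servo_tool(rows=[[[-0.015, 0, 0], 0, 1], [[-0.03, 0, 0], 0, 1], [[-0.045, 0, 0], 0, 1], [[-0.06, 0, 0], 0, 1], [[-0.075, 0, 0], 0, 1], [[-0.085, 0, 0], 0, 1], [[-0.095, 0, 0], 0, 1], [[-0.105, 0, 0], 0, 1], [[-0.105, 0, 0], 0, 1]])

```text
t: 9.05
tool_pos: [0.4799, -0.0739, 0.0772]
tool_rot: [[0.197, 0.98, 0.0], [0.98, -0.197, 0.0], [0.0, 0.0, -1.0]]
ft_force: [0.5, 5.4, 0.6]
grip_width: 0.0237
```

Run:
```python
from ov import *
p2=grab_frame("side"); draw(p2,(.4815,-.0685,np.radians(-11.4)),[220,150,320,280],4,"pics/os9.png")
s=st();print(rel([.4815,-.0685,.078])*200)
```

```text
t 9.1 pos [ 0.4799 -0.0739  0.0772] yang -11.37 F [0.55 4.94 1.06] M [ 1.15 -0.21 -0.08] w 0.024
[ 5.60351187  0.46245577 -0.84136826]
```

View pics/os9.png

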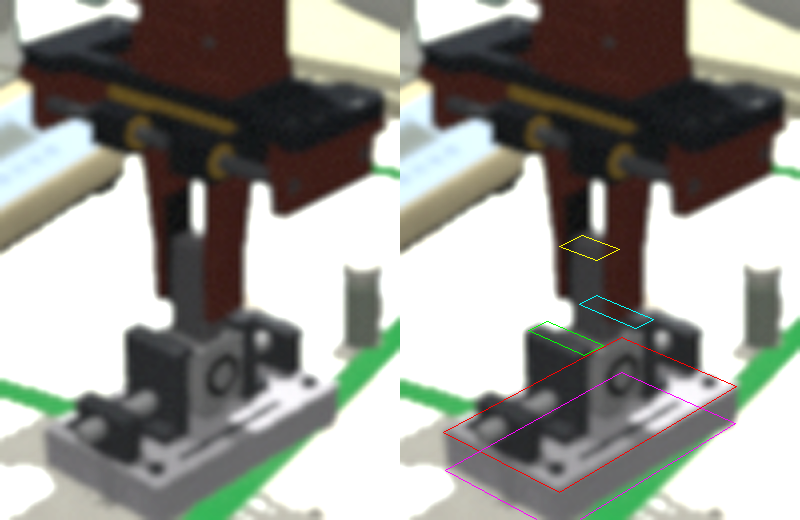

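Left jaw stays pushed back, with its face edge at x≈127 where it was 133. The carrier now leans to -y, so I'll continue another 9 mm.

>>> servo_tool(rows=[[[-0.01, 0, 0], 0, 1], [[-0.02, 0, 0], 0, 1], [[-0.03, 0, 0], 0, 1], [[-0.04, 0, 0], 0, 1], [[-0.046, 0, 0], 0, 1], [[-0.046, 0, 0], 0, 1], [[-0.046, 0, 0], 0, 1]])

```text
t: 9.98
tool_pos: [0.4781, -0.0829, 0.0771]
tool_rot: [[0.197, 0.98, 0.0], [0.98, -0.197, 0.0], [0.0, 0.0, -1.0]]
ft_force: [1.2, 6.1, 0.6]
grip_width: 0.0239
```

Run:
```python
from ov import *
p2=grab_frame("side"); draw(p2,(.4815,-.0685,np.radians(-11.4)),[220,150,320,280],4,"pics/os10.png")
s=st();print(rel([.4815,-.0685,.078])*200)
```

```text
t 10.03 pos [ 0.4782 -0.0829  0.0771] yang -11.36 F [ 1.38  6.47 -0.26] M [ 1.11 -0.36 -0.07] w 0.0237
[14.72980188  0.44360414 -0.9191765 ]
```

View pics/os10.png

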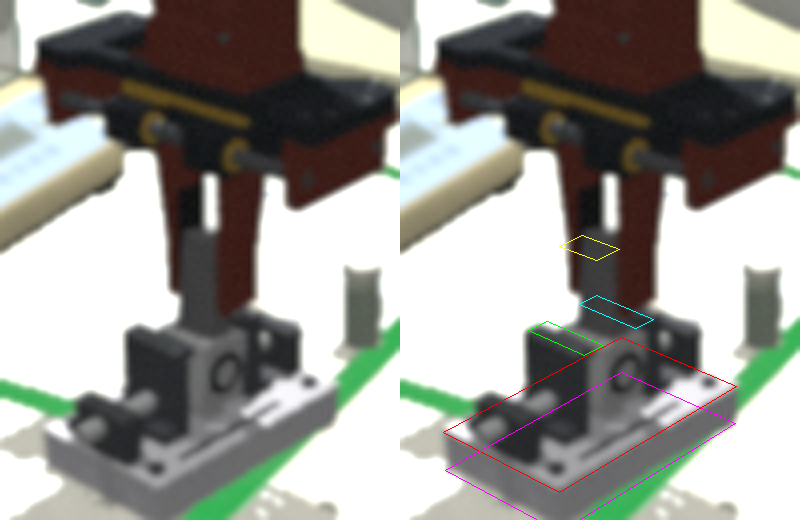

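>>> servo_tool(rows=[[[0.015, 0, 0], 0, 1], [[0.03, 0, 0], 0, 1], [[0.045, 0, 0], 0, 1], [[0.06, 0, 0], 0, 1], [[0.073, 0, 0], 0, 1], [[0.073, 0, 0], 0, 1], [[0.073, 0, 0], 0, 1]])

```text
t: 10.9
tool_pos: [0.4809, -0.0685, 0.077]
tool_rot: [[0.197, 0.98, -0.0], [0.98, -0.197, 0.0], [0.0, -0.0, -1.0]]
ft_force: [-0.9, -0.9, -0.7]
grip_width: 0.0238
```

Run:
```python
from ov import *
p2=grab_frame("side"); draw(p2,(.4815,-.0685,np.radians(-11.4)),[220,150,320,280],4,"pics/os11.png")
s=st();print(rel([.4815,-.0685,.078])*200)
```

```text
t 10.95 pos [ 0.4809 -0.0685  0.077 ] yang -11.35 F [-0.85 -1.93 -1.22] M [-0.39  0.03 -0.08] w 0.0238
[ 0.13034028  0.60904473 -0.98367206]
```

View pics/os11.png

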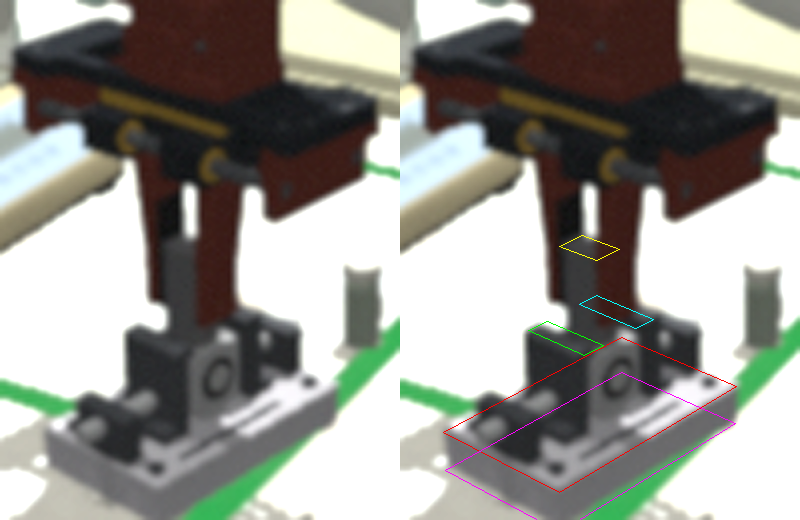

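>>> servo_tool(rows=[[[0.015, 0, 0], 0, 1], [[0.015, 0, 0], 0, 1], [[0.003, 0, 0], 0, 1], [[0.003, 0, 0], 0, 1], [[0.003, 0, 0], 0, 1]])

```text
t: 11.58
tool_pos: [0.4811, -0.0678, 0.0771]
tool_rot: [[0.197, 0.98, 0.0], [0.98, -0.197, 0.001], [0.001, 0.0, -1.0]]
ft_force: [-0.4, 2.4, -2.0]
grip_width: 0.0237
```

Run:
```python
from ov import *
s=st();print(rel([.4815,-.0685,.078])*200)
```

```text
t 11.57 pos [ 0.4811 -0.0678  0.0771] yang -11.37 F [-0.39  2.42 -1.96] M [ 0.64 -0.17 -0.06] w 0.0237
[-0.60286892  0.49852477 -0.94541657]
```

>>> servo_tool(rows=[[[0.003, 0, 0], 0, 1], [[0.003, 0, -0.01], 0, 1], [[0.003, 0, -0.03], 0, 1], [[0.003, 0, -0.05], 0, 1], [[0.003, 0, -0.07], 0, 1], [[0.003, 0, -0.07], 0, 1]])

```text
t: 12.32
tool_pos: [0.4815, -0.0676, 0.0915]
tool_rot: [[0.197, 0.98, 0.001], [0.98, -0.197, -0.0], [-0.0, 0.001, -1.0]]
ft_force: [0.4, 0.0, -1.3]
grip_width: 0.0238
```

Run:
```python
from ov import *
p2=grab_frame("side"); draw(p2,(.4815,-.0685,np.radians(-11.4)),[220,150,320,280],4,"pics/os12.png")
s=st();print(rel([.4815,-.0685,.078])*200)
```

```text
t 12.38 pos [ 0.4813 -0.0676  0.0913] yang -11.34 F [ 0.85 -0.2  -2.93] M [-0.07 -0.06  0.04] w 0.0241
[-0.83657406  0.33647107 13.33213523]
```

View pics/os12.png

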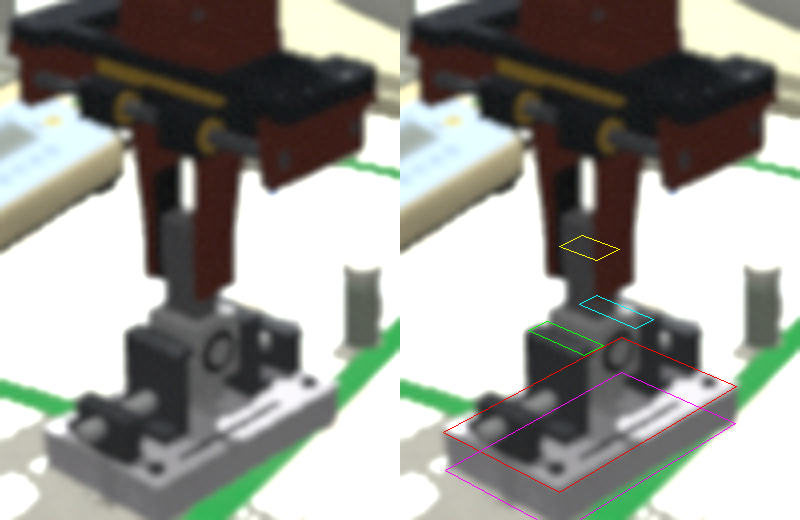

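The carrier is out past the lips and the only force is about 2 N of weight. Next I'll lift to 76 mm in total.

>>> servo_tool(rows=[[[0, 0, -0.06], 0, 1], [[0, 0, -0.12], 0, 1], [[0, 0, -0.18], 0, 1], [[0, 0, -0.24], 0, 1], [[0, 0, -0.28], 0, 1], [[0, 0, -0.308], 0, 1], [[0, 0, -0.308], 0, 1], [[0, 0, -0.308], 0, 1], [[0, 0, -0.308], 0, 1]])

```text
t: 13.5
tool_pos: [0.4809, -0.0675, 0.1523]
tool_rot: [[0.197, 0.98, -0.001], [0.98, -0.197, 0.0], [-0.0, -0.001, -1.0]]
ft_force: [0.9, -0.6, -2.7]
grip_width: 0.0238
```

Run:
```python
from ov import *
p2=grab_frame("side"); draw(p2,(.4815,-.0685,np.radians(-11.4)),[220,130,320,280],4,"pics/os13.png")
s=st();print(rel([.4815,-.0685,.078])*200)
pw=grab_frame("wrist"); 
for q in ["carrier_grip","carrier_foot","base_mouth"]:
    rs=[]
    for p in (p2,pw):
        m=mark_of(q,p); print(q,[(np.round(a["at"],1),round(a["conf"],2)) for a in m[:2]])
        if m: rs.append(ray(p,m[0]["at"]))
    if len(rs)>1: print(*tri(rs))
```

```text
t 13.55 pos [ 0.4809 -0.0675  0.1523] yang -11.35 F [ 0.64  0.74 -2.11] M [-0.05 -0.07 -0.02] w 0.0239
[-0.85940165  0.81398874 74.30907018]
carrier_grip [(array([271.6, 184.3]), 0.78)]
carrier_grip [(array([286.6, 268.5]), 0.94)]
[ 0.47794507 -0.0732325   0.16483237] [0.0049, 0.0049]
carrier_foot [(array([266.6, 218.9]), 0.57)]
carrier_foot [(array([284.3, 221.6]), 0.83)]
[ 0.48062676 -0.06590521  0.0973451 ] [0.0002, 0.0002]
base_mouth [(array([266.4, 233.1]), 0.62)]
base_mouth [(array([283.4, 211.9]), 0.72)]
[ 0.48051692 -0.06688061  0.06636076] [0.0019, 0.0019]
```

View pics/os13.png

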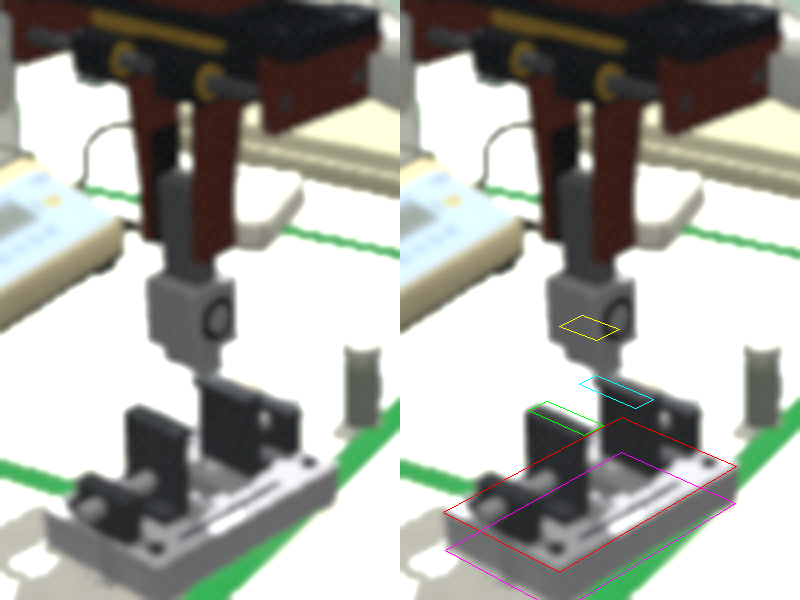

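```bash
python3 -c "
from h import *
s=st(); print(s['qd']); print(hand_in())"
```

```text
t 13.9 pos [ 0.4812 -0.0675  0.1526] yang -11.34 F [ 1.44  0.44 -2.89] M [-0.   -0.11  0.01] w 0.0242
[-0.00197006  0.00021721 -0.0009067   0.00093227 -0.00104338 -0.00117153]
the job is handed in; nothing more can be done
None
```

The carrier is out of the fixture and was held upright over it when I handed the job in at about 13.9 s. I gripped it by the post at 20 N, rocked it about 14.7 mm at the gripper towards each jaw, recentred it and lifted it straight up about 75 mm.

**Last checks:**
- **Jaws:** the last side picture shows both jaws pushed back and the carrier clear of them. I could only judge the jaw travel by eye, at about 5–6 mm on the +y jaw. There was no direct reading.
- **Release:** during the lift, the force stayed at about the carrier's own weight (2–3 N), so nothing caught.
- **Height:** from the arm's pose, the foot is about 19 mm above the jaw tops.
- **Grip:** the opening was steady at 24 mm and the arm was at rest.
- **Forces:** in the readings I took between moves, side forces stayed below about 7 N.

**Disagreements:**
- The network's final foot height was 0.097 m, against about 0.089 m from the arm's pose.
- Its final grip-point fit was loose, with about 5 mm left over. I relied on the arm's pose and the picture instead.
- After rocking back to the centre, the carrier was held slightly against the slot wall by about 2 N. A small wiggle and a 0.6 mm shift brought this to about zero before it cleared the slot.

My path stayed away from the puck, vial and tweezers. The vial is unmoved in the last side picture, but I did not check the other two at the end.

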